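# Let the thick dowel into the catch tray and ease the cover shut

### The arm

A 6-joint arm with a two-finger parallel gripper is mounted at the origin on a cart in front of the work surface, level with it; the furniture and walls round the work are solid. World frame = base frame: x ahead of the robot, y to its left, z up, the work surface at z = 0. Lengths are in m, angles in rad, forces in N, time in s.
With the tool pointing down it reaches from about 0.325 to 0.9 m from the base axis. Payload 3.5 kg.
Tool frame: the origin (TCP) lies on the centre line of the jaws, within the pads' length; the fingertips stand 19 mm ahead of it and the grasp point (between the pads) is the TCP (robot.tip_extent is the distance from the TCP to the fingertips, in m); x points along the fingers, z is the direction in which the jaws open and shut, and the axes are right-handed (so a half turn about x gives the same grasp; the last joint's range is limited). The gripper opens to 85 mm and grips with 20 to 120 N. Pads are 22 mm wide; open, the fingers measure 114 mm over their backs; the gripper's body (76 mm by 85 mm) begins 54 mm behind the grasp point. The pads swing forward as they close: fully open they stand 13 mm farther back than shut.
Start: joints at [-1.205, 0.276, -0.026, 1.268, 0, 1.467], TCP at [0.282, -0.558, 0.221] pointing down, gripper open.
Joint ranges: [-3.12, 3.12], [-0.85, 1.88], [-1.08, 1.24], [-1.95, 2.15], [-1.57, 1.53], [-3.14, 3.14]. Speed limits (rad/s): [2.57, 2.57, 3.14, 3.14, 3.14, 3.14].

### API

Orientations are given as a unit quaternion [x, y, z, w].
In Python, from station import robot gives the robot as it stands.
- The arm moves only by the shell command python3 -m handwheel 'ROWS' [FORCE]. ROWS is JSON, a list of rows, each a list of 3 entries, a list of its own where there are three numbers: the shift along the world's x, y, z in mm, then the turn about the world's z in degrees, then the finger opening in mm, from 0 to 85.4. In form: [[[tx, ty, tz], turn, claw], ...]. A call has exactly 8 rows; each row is the pose to reach, as a shift and turn from the pose commanded when the call began; what a row does not reach only later rows make up. A row lasts 1/10 s, in which the tool goes at most 50 mm and 8.59 degrees, less where a joint would pass 70% of its speed; a pose out of reach is approached as far as the arm can. A call with a gripper value outside its range is refused whole. The fingers move at their own pace and stop on an object; FORCE is the grip in N (left out, the last holds). Time passes only in rows, so rows that repeat a pose let the fingers close, or fill a call up. It gives the time, the measured TCP pose, the force and the opening at its end, in the units of the state.
- robot.get_state(): the state, without advancing time (a new reading comes with each control period).
- robot.camera(name): name is "scene" or "side" or "wrist"; returns the picture (480x640x3 uint8, red, green, blue); there is no depth.
- robot.get_calibration(name): a dict with "intrinsics" (3x3 intrinsics, pixels), "pose" (4x4, takes a point from camera to world coordinates); the wrist camera has in their place "T_tool_cam" (4x4, takes a point from camera to tool coordinates, whose origin is the TCP and whose axes are the tool frame's). Camera axes: x right, y up, looking along -z (the intrinsics and any distortion apply to the point x, -y, -z); pixel columns grow to the right and rows downward; lengths in m; the calibration is good to about 2 mm. The wrist camera is an equidistant fisheye: a pixel r from the principal point sees the ray r / f radians off the axis. A picture is of the moment at which its call begins: read the wrist's pose just before it. get_calibration takes no time and is no camera call.
- robot.sign_off(): hands the job in, once; it reports no verdict.
Trained networks look in the newest picture that a camera, given by its name, has taken for a name from the list of things; names that differ only in an ending like _2 or _b are one class to them, and where a whole thing is asked for, a point or a joint stands for the part that bears it (a point fixed in the world has none). Each returns a list of dicts, best first, with "p" (0 to 1); they miss things now and then, are a little off and sometimes report something else, mostly with a low value. They report only what shows in the picture. A call takes as long as a camera call.
- robot.masks_of(camera, label): "pixels" (480x640 bool, what is visible of it) and "rect" ([left, top, right, bottom] in pixels, round what is visible of it).
The state is a dict: "time_s": time; "joints": joint angles; "dq": joint speeds; "joint_torque": joint torques, N m; "ee_pos": TCP position; "eef_rot": TCP orientation; "ft_force": force on the tool from outside, world axes, zero at the start; "wrist_torque": the same for the moment, N m; "opening": finger opening in m.
Only numpy, scipy, OpenCV 4.12 (cv2) and the standard library are available. Lean on these libraries where they do the work, as an engineer would, in place of code of your own. Each camera call takes 0.05 s, during which the arm holds its last target.

### The job

Press down the lever of the dispenser lane that has the thick dowel on its chute, so that its cover lifts and the thick dowel rolls into the catch tray. Then let the lever come up slowly under your finger so that the cover eases shut without slamming, and move away. Grasp nothing: touch neither the dowels nor the covers, leave the thin dowel waiting on its chute and everything else on the table where it is.

Things in the scene. Friction and masses are not known exactly. Their poses are not given: they have to be found in the camera images.
- dispenser: Two-lane plywood dowel dispenser fixed to the table, 159x243 mm, 120 high at the back. Origin: centre of its underside; x from the levers to the high back, y across the lanes (centres y=+56.5 left, -56.5 right), z up. Each lane, front to back: lever, covered catch tray (floor 10 mm above the table, x=-66 to +7), open chute (x=+5 to +67, low edge 75 high) sloping down to the tray.
- left_lever (a joint): Left lever (+y lane), one rocker with its cover. 0 = cover shut, lever up; 0.65 rad = lever fully down, cover fully raised. Past about 0.3 rad the lane's dowel rolls into the tray by itself. A spring shuts it: about 3 to 5 N down on the pad moves and holds it; let go, it slams. Closing faster than 1.5 rad/s (150 mm/s at the pad) below 0.3 rad is a slam.
- left_pad (a point): Centre of the top of the left lever's black rubber pad, 28x28 mm. It is 100 mm from the hinge axis (parallel to the dispenser's y through x=-75, y=56.5, z=88 mm of its frame), on the robot's side: 34 mm above the axis when shut, about 30 mm below it when fully down, with under 8 mm of sideways travel. The face slopes 0.30 rad when shut (outer end up), 0.35 rad the other way when down.
- left_cover: The left lane's flat aluminium cover over the catch tray, 80 mm deep, 101 mm wide, 3 mm thick. A lip on its far edge holds back the dowel on the chute. It turns with the lever; origin on the hinge axis, mid-lane.
- right_lever (a joint): Right lever (-y lane), one rocker with its cover. 0 = cover shut, lever up; 0.65 rad = lever fully down, cover fully raised. Past about 0.3 rad the lane's dowel rolls into the tray by itself. A spring shuts it: about 3 to 5 N down on the pad moves and holds it; let go, it slams. Closing faster than 1.5 rad/s (150 mm/s at the pad) below 0.3 rad is a slam.
- right_pad (a point): Centre of the top of the right lever's black rubber pad, 28x28 mm. It is 100 mm from the hinge axis (parallel to the dispenser's y through x=-75, y=-56.5, z=88 mm of its frame), on the robot's side: 34 mm above the axis when shut, about 30 mm below it when fully down, with under 8 mm of sideways travel. The face slopes 0.30 rad when shut (outer end up), 0.35 rad the other way when down.
- right_cover: The right lane's flat aluminium cover over the catch tray, 80 mm deep, 101 mm wide, 3 mm thick. A lip on its far edge holds back the dowel on the chute. It turns with the lever; origin on the hinge axis, mid-lane.
- thick_dowel_center (a point): Centre of the thick dowel: plain wooden rod, 24 mm diameter, 90 mm long, lying along the dispenser's y on either the left or the right chute against the cover's lip. In the tray its centre is about 22 mm above the table.
- thin_dowel_center (a point): Centre of the thin dowel: plain wooden rod, 12 mm diameter, 90 mm long, waiting the same way on the other chute.
- folding_rule: Folded yellow rule, 16x236x19, lying on the table across the front of the dispenser, under the levers (even a fully pressed lever stays about 35 mm above it). Origin at the centre of its underside.
- sanding_block: Dark sanding block, 67x122x32, on the table right of the hold-down clamp. Origin at the centre of its underside.
- push_block: Wooden push block with a handle, 70x160x67, right of the hold-down clamp. Origin at the centre of its underside.
- spanner: Steel spanner, 40x264x11, lying on the table at the right. Origin at the centre of its underside.
- offcut_1: Wooden offcut, 58x220x28, at the right end of the table. Origin at the centre of its underside.
- thick_dowel: The thick dowel itself (see its centre); origin on its surface, so use the centre.
- thin_dowel: The thin dowel itself (see its centre); origin on its surface, so use the centre.

How it is judged:
By the outcome, as a careful person would: the job done as asked, in the order asked, and still so for the second after the job is handed in, with the robot touching nothing.
It also fails if it takes over 42 s, if anything falls off the work surface, if the arm or the gripper's body presses on something with over 40 N, if the wrist force passes 120 N, or if a joint passes its speed limit or range.

## Working session

There is one attempt and no reset: what is moved stays moved. The work goes in short steps, Python scripts to look and compute and a shell command to move; the robot and the scene stay as the last step left them, time stands still between calls to the robot, and variables do not carry over. Pictures are saved under pics/ and viewed, and the job is handed in when it is done.

```bash
mkdir -p pics; ls
python3 - <<'E'
from station import robot
import cv2
s=robot.get_state(); print({k:s[k] for k in ("time_s","ee_pos","eef_rot","ft_force","opening")})
for n in("scene","side","wrist"):
    im=robot.camera(n); cv2.imwrite(f"pics/{n}0.png",im[:,:,::-1])
    print(n,robot.get_calibration(n))
E
```

```text
pics
{'time_s': 0.0, 'ee_pos': array([ 0.28208023, -0.55680142,  0.21932478]), 'eef_rot': array([ 0.37069638,  0.60309167, -0.36970961,  0.60181346]), 'ft_force': array([ 0.03844448,  0.0627859 , -0.16996547]), 'opening': 0.0853211999657461}
scene {'intrinsics': array([[609.64061744,   0.        , 336.89241839],
       [  0.        , 609.64061744, 236.43085738],
       [  0.        ,   0.        ,   1.        ]]), 'pose': array([[-0.72481339,  0.52329413, -0.44811695, -0.17188685],
       [-0.68873843, -0.56630912,  0.45269566,  0.67361161],
       [-0.01687974,  0.63675524,  0.77088121,  1.2380541 ],
       [ 0.        ,  0.        ,  0.        ,  1.        ]])}
side {'intrinsics': array([[555.09936486,   0.        , 322.16728342],
       [  0.        , 555.09936486, 246.4891677 ],
       [  0.        ,   0.        ,   1.        ]]), 'pose': array([[ 0.95351312,  0.18783553, -0.2356492 ,  0.13349782],
       [-0.30083459,  0.54753306, -0.78083679, -1.14397802],
       [-0.01764317,  0.81542955,  0.57858738,  0.97234217],
       [ 0.        ,  0.        ,  0.        ,  1.        ]])}
wrist {'intrinsics': array([[371.64829954,   0.        , 318.49401658],
       [  0.        , 371.64829954, 243.41100506],
       [  0.        ,   0.        ,   1.        ]]), 'T_tool_cam': array([[ 9.02074913e-04,  2.87662661e-01, -9.57731371e-01,
        -1.53939865e-01],
       [ 2.52271582e-04,  9.57731665e-01,  2.87662987e-01,
         7.31047128e-02],
       [ 9.99999561e-01, -5.01101972e-04,  7.91376594e-04,
        -2.72498887e-05],
       [ 0.00000000e+00,  0.00000000e+00,  0.00000000e+00,
         1.00000000e+00]])}
```

View pics/scene0.png

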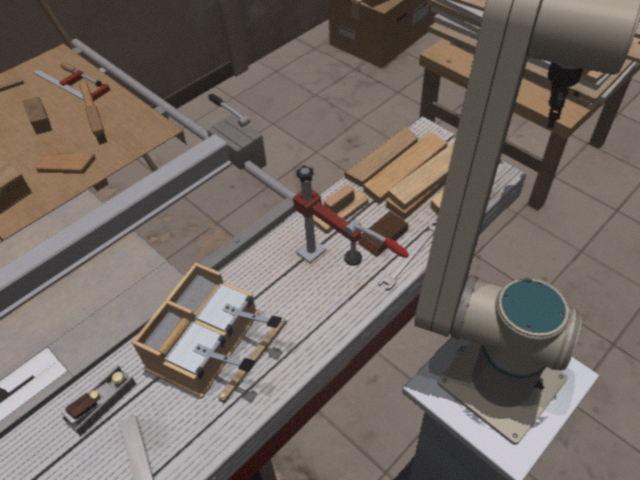

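View pics/side0.png

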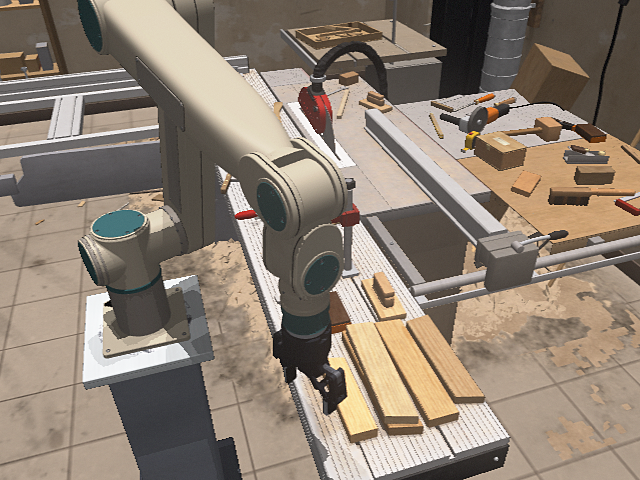

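View pics/wrist0.png

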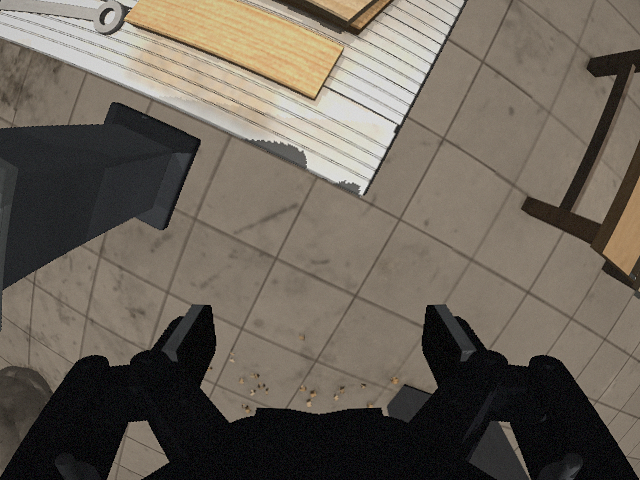

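The scene view shows the dispenser at about (195,325), with the levers ending in pads near (278,320) and (248,364). The clamp stands between it and the arm, at about (310,210)–(405,250). Next I zoom in and run the networks.

```bash
cat > h.py <<'E'
import numpy as np
from station import robot
def cam(n):
    c=robot.get_calibration(n); return c["intrinsics"],c["pose"]
def proj(n,P):
    K,T=cam(n); p=(np.asarray(P,float)-T[:3,3])@T[:3,:3]
    p=p*[1,-1,-1]; u=p@K.T; return u[...,:2]/u[...,2:]
def at_z(n,uv,z):
    K,T=cam(n); d=np.linalg.inv(K)@[uv[0],uv[1],1]; d=T[:3,:3]@(d*[1,-1,-1]); o=T[:3,3]
    return o+d*(z-o[2])/d[2]
E
python3 - <<'E'
from h import *
import cv2
im=robot.camera("scene")
cv2.imwrite("pics/zoom0.png",cv2.resize(im[250:410,120:320],None,fx=4,fy=3.75,interpolation=cv2.INTER_CUBIC)[:,:,::-1])
for l in ["dispenser","left_pad","right_pad","left_cover","right_cover","thick_dowel_center","thin_dowel_center","folding_rule"]:
    for r in robot.masks_of("scene",l)[:3]:
        ys,xs=np.nonzero(r["pixels"]); print(l,round(r["p"],2),np.round(r["rect"]),len(xs),xs.mean().round(1),ys.mean().round(1))
E
```

```text
dispenser 0.74 [133. 263. 283. 398.] 9526 198.9 330.3
left_pad 0.81 [201. 340. 256. 371.] 473 227.0 359.0
right_pad 0.83 [229. 303. 280. 328.] 408 255.8 317.3
left_cover 0.84 [165. 320. 218. 371.] 1541 192.1 347.1
right_cover 0.79 [195. 286. 244. 330.] 1244 220.7 307.0
thick_dowel_center 0.67 [158. 315. 191. 358.] 490 173.6 336.8
thick_dowel_center 0.59 [313. 186. 365. 233.] 1007 342.4 205.0
thin_dowel_center 0.68 [196. 285. 218. 312.] 125 207.3 296.7
thin_dowel_center 0.23 [227. 301. 280. 327.] 426 256.5 317.3
folding_rule 0.76 [219. 316. 288. 403.] 794 250.5 361.2
folding_rule 0.73 [202. 343. 253. 373.] 402 227.5 359.6
folding_rule 0.2 [314. 186. 366. 232.] 1071 342.5 204.4
```

View pics/zoom0.png

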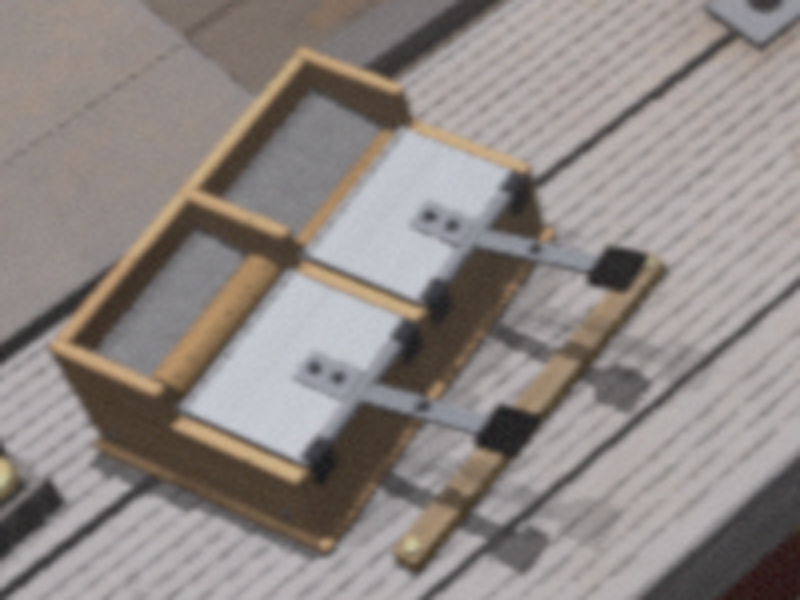

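The thick dowel is on the lower-left lane in the picture, at (173,337), which should be the left (+y) lane. The thin dowel is at (207,297). Now I fit the dispenser pose.

Run:
```python
from h import *
from scipy.optimize import least_squares
z=lambda u,v:(120+(u+.5)/4-.5,250+(v+.5)/3.75-.5)
L=np.array([[-169,56.5,122],[-169,-56.5,122],[-79.5,121.5,0]])/1000
uv=np.array([z(507,427),z(618,267),z(325,546)])
# diagnostics
for p,zz in zip(uv,L[:,2]): print(p.round(1),at_z("scene",p,zz).round(4))
for q,zz in[((303,50),.12),((55,345),.12)]: print(at_z("scene",z(*q),zz).round(4))
def W(t):
    c,s=np.cos(t[2]),np.sin(t[2]); R=np.array([[c,-s,0],[s,c,0],[0,0,1]]); return L@R.T+[t[0],t[1],0]
r=least_squares(lambda t:(proj("scene",W(t))-uv).ravel(),[.6,.3,0])
print(r.x,r.fun.round(1)); print(W(r.x).round(4))
# shadow free check: dowel
for n,p,zz in[("thick",(173.6,336.8),.09),("thin",(207.3,296.7),.085)]: print(n,at_z("scene",p,zz).round(3))
m=robot.masks_of("scene","right_pad")
t=r.x;c,s=np.cos(t[2]),np.sin(t[2])
for P in[[-.169,.0425,.122],[-.169,.0705,.122],[.0795,.1215,.0],[.0795,.1215,.12],[.0795,-.1215,.12],[-.075,.0065,.088],[-.075,.1065,.088]]:
    w=[t[0]+c*P[0]-s*P[1],t[1]+s*P[0]+c*P[1],P[2]]; q=proj("scene",w); print(P,q.round(1),((q-[120,250])*[4,3.75]).round())
```

```text
[246.4 363.5] [0.3813 0.3858 0.122 ]
[274.1 320.8] [0.4143 0.2787 0.122 ]
[200.9 395.2] [0.4565 0.4726 0.    ]
[0.6633 0.2963 0.12  ]
[0.5944 0.5139 0.12  ]
[0.56214838 0.37545932 0.25929635] [-1.3 -0.6  0.7 -0.1  0.7  0.7]
[[0.3843 0.3867 0.122 ]
 [0.4133 0.2775 0.122 ]
 [0.4542 0.4725 0.    ]]
thick [0.561 0.443 0.09 ]
thin [0.593 0.326 0.085]
[-0.169, 0.0425, 0.122] [248.9 357.5] [516. 403.]
[-0.169, 0.0705, 0.122] [241.1 368.4] [485. 444.]
[0.0795, 0.1215, 0.0] [144.7 364.7] [ 99. 430.]
[0.0795, 0.1215, 0.12] [129.9 337.6] [ 40. 329.]
[0.0795, -0.1215, 0.12] [199.6 256.8] [319.  26.]
[-0.075, 0.0065, 0.088] [224.2 333.6] [417. 313.]
[-0.075, 0.1065, 0.088] [196.2 370.6] [305. 452.]
```

Run:
```python
from h import *
from scipy.spatial.transform import Rotation as R
from scipy.optimize import least_squares
def tri(a,b):
    f=lambda P:np.r_[proj("scene",P)-a,proj("side",P)-b]
    r=least_squares(f,[.5,0,.1]); return r.x.round(3),r.fun.round(1)
print("handle tip",tri((405,251),(236,214)))
print("base",at_z("scene",(312,252),0),"top by z .25",at_z("scene",(305,175),.25),at_z("scene",(305,175),.3))
print(R.from_quat(robot.get_state()["eef_rot"]).as_matrix().round(3), robot.tip_extent)
```

```text
handle tip (array([0.27 , 0.029, 0.253]), array([ 0.5,  0.5,  0.7, -0.4]))
base [0.55910094 0.02800497 0.        ] top by z .25 [0.58229573 0.01046696 0.25      ] [0.54413068 0.04402508 0.3       ]
[[ 0.     0.892  0.452]
 [-0.     0.452 -0.892]
 [-1.     0.     0.   ]] 0.019
```

```bash
python3 -c "
import cv2
a=cv2.imread('pics/side0.png')[170:300,200:400];cv2.imwrite('pics/sz.png',cv2.resize(a,None,fx=4,fy=4))
a=cv2.imread('pics/scene0.png')[150:280,270:430];cv2.imwrite('pics/cz.png',cv2.resize(a,None,fx=4,fy=4))"
```

```text
(no output)
```

View pics/sz.png

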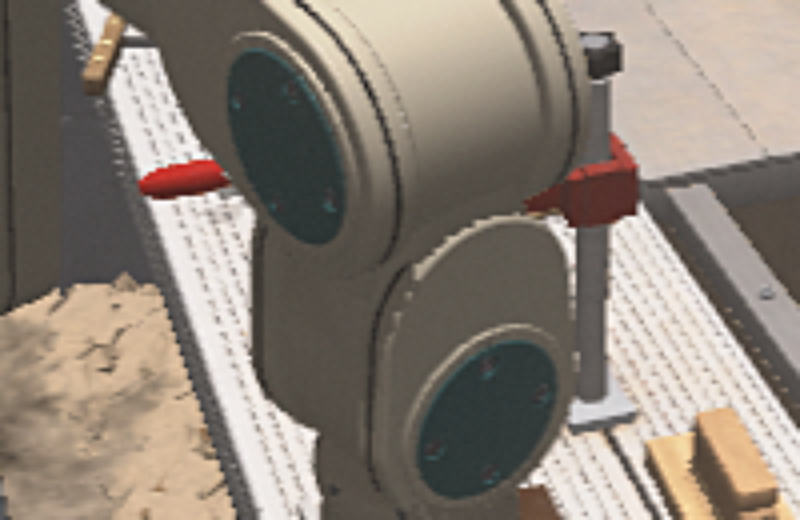

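View pics/cz.png

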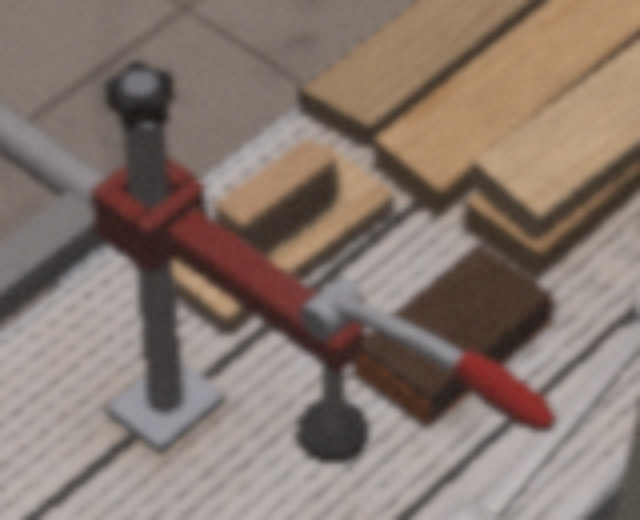

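The clamp handle tip is at about (0.27, 0.03, 0.25) and the post top is about 0.29 high. I will cross with the TCP at 0.40 or higher, fingers closing and wrist turning on the way.

```bash
python3 -m handwheel '[[[5,20,25],7.5,0],[[15,50,50],15,0],[[25,90,80],22.5,0],[[40,130,110],30,0],[[55,170,140],37.5,0],[[70,210,165],45,0],[[85,250,185],52.5,0],[[100,290,195],60,0]]' 40
```

```text
time_s: 1.45
ee_pos: [0.3832, -0.2664, 0.4182]
eef_rot: [0.017, 0.706, -0.019, 0.708]
ft_force: [1.9, -0.4, -0.0]
opening: 0.0001
```

```bash
python3 -m handwheel '[[[10,44,5],7.5,0],[[20,88,5],15,0],[[30,132,5],22.5,0],[[40,176,5],30,0],[[45,220,5],37.5,0],[[50,264,5],45,0],[[52,308,5],52.5,0],[[50,350,5],60,0]]'
```

```text
time_s: 2.25
ee_pos: [0.4324, 0.0843, 0.4206]
eef_rot: [-0.339, 0.621, 0.338, 0.621]
ft_force: [0.6, 0.5, 0.5]
opening: 0.0002
```

```bash
python3 -m handwheel '[[[-5,44,0],7,0],[[-12,88,-10],14,0],[[-20,130,-40],21,0],[[-28,170,-70],28,0],[[-36,208,-100],35,0],[[-43,245,-130],42,0],[[-48,280,-160],48,0],[[-51,302,-185],50,0]]'
python3 - <<'E'
from h import *
import cv2
for n in("scene","wrist","side"):
    im=robot.camera(n); cv2.imwrite(f"pics/{n}1.png",im[:,:,::-1])
s=robot.get_state();print(s["ee_pos"],s["eef_rot"],s["joints"],s["ft_force"])
E
```

```text
time_s: 3.05
ee_pos: [0.3802, 0.3864, 0.2338]
eef_rot: [-0.569, 0.42, 0.569, 0.42]
ft_force: [0.4, -1.4, 0.3]
opening: -0.0001
[0.37975437 0.38427963 0.23341351] [-0.56796585  0.42243443  0.56860613  0.4191074 ] [ 6.71841910e-01  1.23169069e-01 -1.87602511e-01  1.26480399e+00
 -3.42236326e-04  3.75731099e-01] [ 0.32266889 -0.3064687  -0.09456836]
```

View pics/scene1.png

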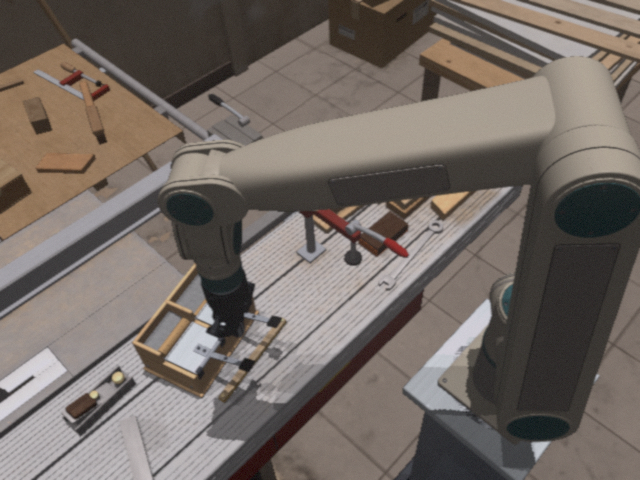

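View pics/wrist1.png

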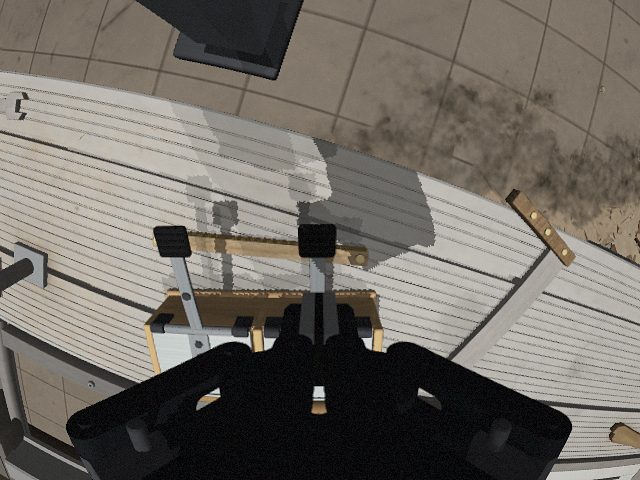

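View pics/side1.png

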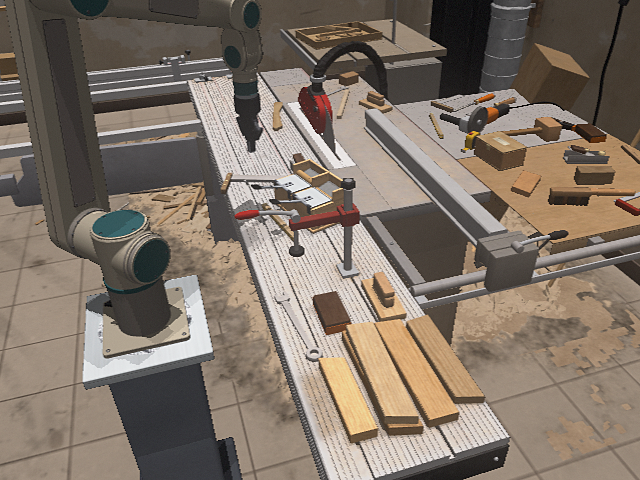

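The scene view shows the gripper above the left lane. In the wrist view the left pad is at (317,238) and the right pad at (172,240). I'll measure both from the wrist fisheye as well.

```bash
cat >> h.py <<'E'
from scipy.spatial.transform import Rotation as R
def wrist_z(uv,z,s=None):
    s=s or robot.get_state(); c=robot.get_calibration("wrist"); K,T=c["intrinsics"],c["T_tool_cam"]
    a=np.array([(uv[0]-K[0,2])/K[0,0],(uv[1]-K[1,2])/K[1,1]]); t=np.linalg.norm(a); d=np.r_[a/t*np.sin(t),np.cos(t)]*[1,-1,-1]
    M=R.from_quat(s["eef_rot"]).as_matrix(); o=M@T[:3,3]+s["ee_pos"]; d=M@T[:3,:3]@d
    return o+d*(z-o[2])/d[2]
E
python3 - <<'E'
from h import *
import cv2
s=robot.get_state(); im=robot.camera("wrist")
g=cv2.cvtColor(im,cv2.COLOR_RGB2GRAY)
for l in("left_pad","folding_rule"):
  for r in robot.masks_of("wrist",l)[:3]:
    ys,xs=np.nonzero(r["pixels"]); print(l,round(r["p"],2),np.round(r["rect"]),len(xs),xs.mean().round(1),ys.mean().round(1))
    m=r["pixels"]&(g<60); ys,xs=np.nonzero(m); print(len(xs),np.median(xs),np.median(ys))
for n,p in[("L",(317.5,240)),("R",(172,242))]: print(n,wrist_z(p,.122,s).round(4))
M=R.from_quat(s["eef_rot"]).as_matrix(); print("tip",(s["ee_pos"]+M[:,0]*robot.tip_extent).round(4)); print(M.round(3))
cv2.imwrite("pics/wz.png",cv2.resize(im[190:340,140:400],None,fx=3,fy=3)[:,:,::-1])
E
```

```text
left_pad 0.94 [301. 222. 361. 326.] 1724 320.8 248.6
1188 321.0 238.0
folding_rule 0.91 [158. 229. 373. 265.] 2826 272.0 245.7
363 266.0 238.0
folding_rule 0.43 [303. 221. 359. 326.] 1729 321.0 248.6
1185 321.0 238.0
folding_rule 0.36 [265. 334. 378. 398.] 366 332.9 355.1
7 322.0 394.0
L [0.3829 0.3845 0.122 ]
R [0.4178 0.2755 0.122 ]
tip [0.3797 0.3842 0.2144]
[[-0.004 -0.956 -0.292]
 [-0.003 -0.292  0.956]
 [-1.     0.004 -0.002]]
```

View pics/wz.png

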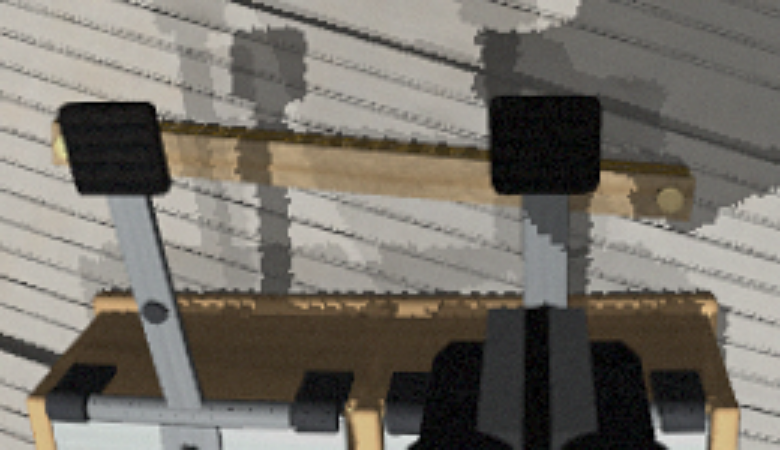

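The wrist measurement (0.382, 0.385) agrees with the scene measurement. I descend to about 10 mm above the pad.

```bash
python3 -m handwheel '[[[3,1,-15],0,0],[[3,1,-30],0,0],[[3,1,-45],0,0],[[3,1,-55],0,0],[[3,1,-65],0,0],[[3,1,-73],0,0],[[3,1,-80],0,0],[[3,1,-80],0,0]]'
python3 - <<'E'
from h import *
import cv2
s=robot.get_state();print(s["ee_pos"],s["ft_force"])
im=robot.camera("wrist"); cv2.imwrite("pics/w2.png",cv2.resize(im[190:430,140:500],None,fx=2,fy=2)[:,:,::-1])
im=robot.camera("scene"); cv2.imwrite("pics/s2.png",cv2.resize(im[250:410,120:320],None,fx=4,fy=3.75,interpolation=cv2.INTER_CUBIC)[:,:,::-1])
E
```

```text
time_s: 4.15
ee_pos: [0.3839, 0.385, 0.1546]
eef_rot: [-0.568, 0.422, 0.568, 0.421]
ft_force: [-1.1, 0.5, -0.5]
opening: -0.0001
[0.38389029 0.38495405 0.15460365] [-1.11658884  0.45645496 -0.47619899]
```

View pics/w2.png

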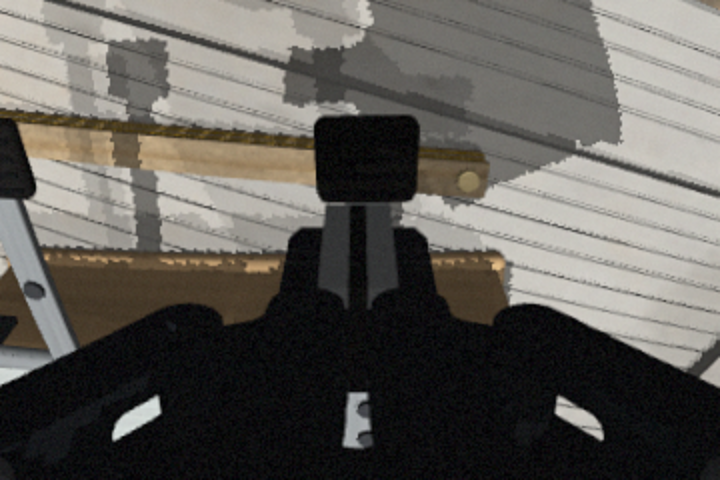

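View pics/s2.png

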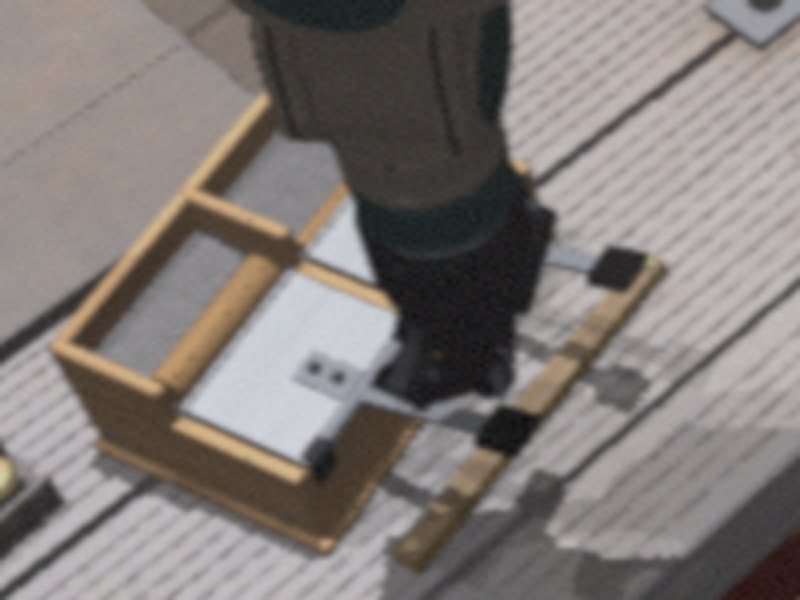

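Run:
```python
from h import *
print("tip scene zoom",((proj("scene",[.384,.385,.1356])-[120,250])*[4,3.75]).round())
for z in(.122,.1356,.142,.150,.155): print(z,wrist_z((319,291),z).round(4))
print("pad",wrist_z((140+367/2,190+158/2),.122).round(4),[wrist_z((140+367/2,190+v/2),.122).round(4)for v in(115,200)])
```

```text
tip scene zoom [500. 410.]
0.122 [0.3941 0.3889 0.122 ]
0.1356 [0.3883 0.3871 0.1356]
0.142 [0.3856 0.3863 0.142 ]
0.15 [0.3822 0.3852 0.15  ]
0.155 [0.3801 0.3846 0.155 ]
pad [0.381  0.3875 0.122 ] [array([0.3694, 0.3839, 0.122 ]), array([0.3928, 0.3911, 0.122 ])]
```

```bash
python3 -m handwheel '[[[-3,1,-3],0,0],[[-3,1,-6],0,0],[[-3,1,-9],0,0],[[-3,1,-12],0,0],[[-3,1,-15],0,0],[[-3,1,-18],0,0],[[-3,1,-20],0,0],[[-3,1,-20],0,0]]'
python3 - <<'E'
from h import *
import cv2
im=robot.camera("scene"); cv2.imwrite("pics/s3.png",cv2.resize(im[250:410,120:320],None,fx=4,fy=3.75,interpolation=cv2.INTER_CUBIC)[:,:,::-1])
E
```

```text
time_s: 5.05
ee_pos: [0.3812, 0.3862, 0.1351]
eef_rot: [-0.568, 0.422, 0.568, 0.421]
ft_force: [-0.2, -0.2, -0.9]
opening: 0.0003
```

View pics/s3.png

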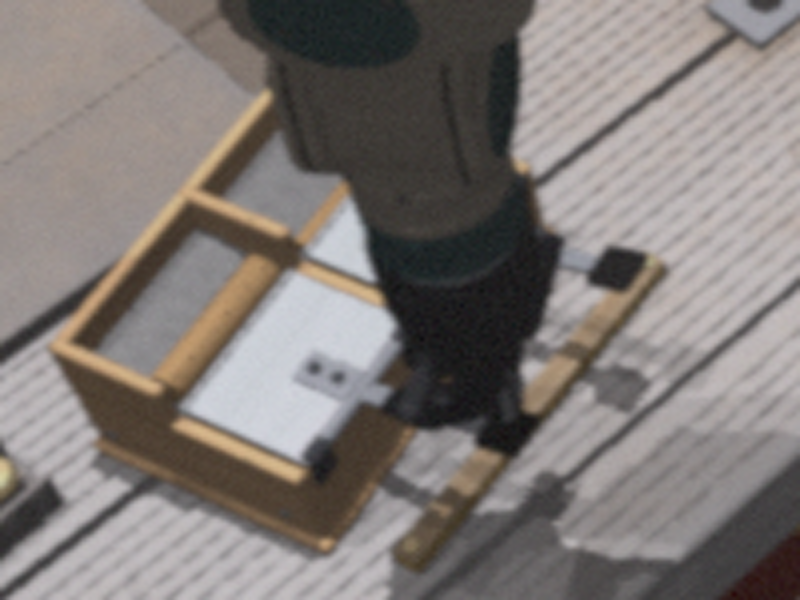

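No contact force yet, and the pad still sits at its shut position near (506,430) in the zoom. I continue down in small steps.

```bash
python3 -m handwheel '[[[0,0,-2],0,0],[[0,0,-4],0,0],[[0,0,-6],0,0],[[0,0,-8],0,0],[[0,0,-10],0,0],[[0,0,-12],0,0],[[0,0,-14],0,0],[[0,0,-14],0,0]]'
python3 - <<'E'
from h import *
import cv2
im=robot.camera("scene"); cv2.imwrite("pics/s4.png",cv2.resize(im[250:410,120:320],None,fx=4,fy=3.75,interpolation=cv2.INTER_CUBIC)[:,:,::-1])
im=robot.camera("wrist"); cv2.imwrite("pics/w4.png",cv2.resize(im[190:430,140:500],None,fx=2,fy=2)[:,:,::-1])
print(robot.get_state()["ft_force"])
E
```

```text
time_s: 5.9
ee_pos: [0.3812, 0.3862, 0.1211]
eef_rot: [-0.568, 0.422, 0.568, 0.421]
ft_force: [0.1, 0.3, 0.3]
opening: -0.0001
[-0.24454716 -0.05447878  0.56854515]
```

View pics/s4.png

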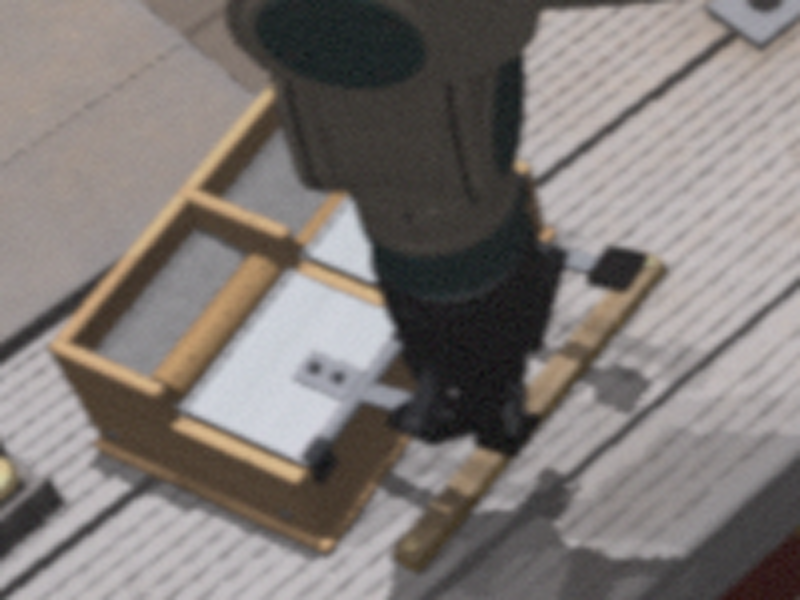

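View pics/w4.png

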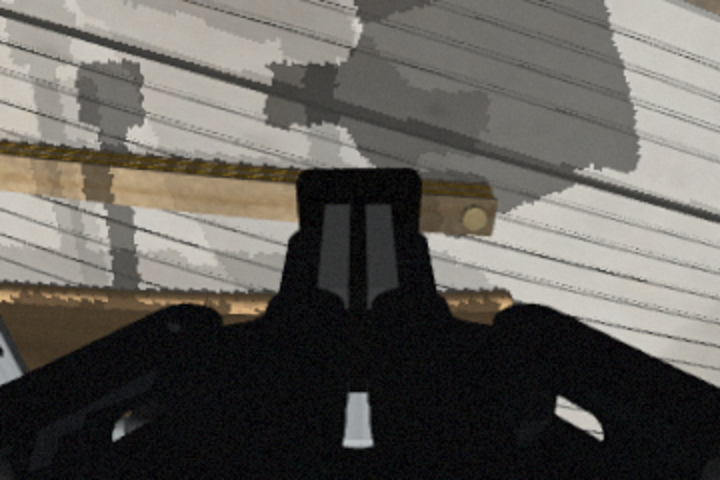

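The tip sits over the pad in both views, but there is still no force, so the closed tips reach less far ahead than I assumed. I continue slowly.

```bash
python3 -m handwheel '[[[0,0,-1],0,0],[[0,0,-2],0,0],[[0,0,-3],0,0],[[0,0,-4],0,0],[[0,0,-5],0,0],[[0,0,-6],0,0],[[0,0,-7],0,0],[[0,0,-8],0,0]]'
python3 - <<'E'
from h import *
import cv2
print(robot.get_state()["ft_force"])
im=robot.camera("scene"); cv2.imwrite("pics/s5.png",cv2.resize(im[250:410,120:320],None,fx=4,fy=3.75,interpolation=cv2.INTER_CUBIC)[:,:,::-1])
im=robot.camera("side"); cv2.imwrite("pics/d5.png",cv2.resize(im[60:240,180:360],None,fx=4,fy=3.3,interpolation=cv2.INTER_CUBIC)[:,:,::-1])
print(robot.get_state()["ft_force"])
E
```

```text
time_s: 6.8
ee_pos: [0.3812, 0.3864, 0.1138]
eef_rot: [-0.568, 0.421, 0.568, 0.421]
ft_force: [-1.2, -0.3, 3.7]
opening: 0.0001
[-1.15130331 -0.33069611  3.6731367 ]
[-2.44825307 -0.80092923  2.73275614]
```

View pics/s5.png

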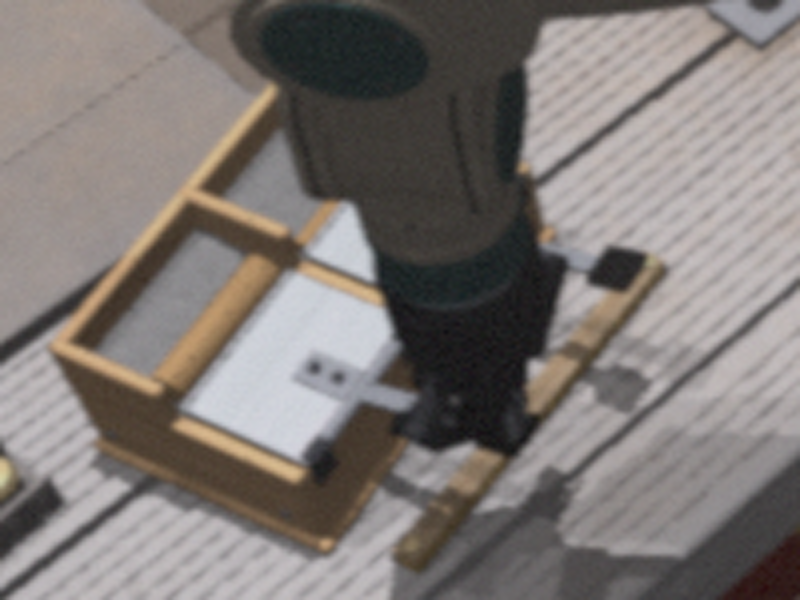

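View pics/d5.png

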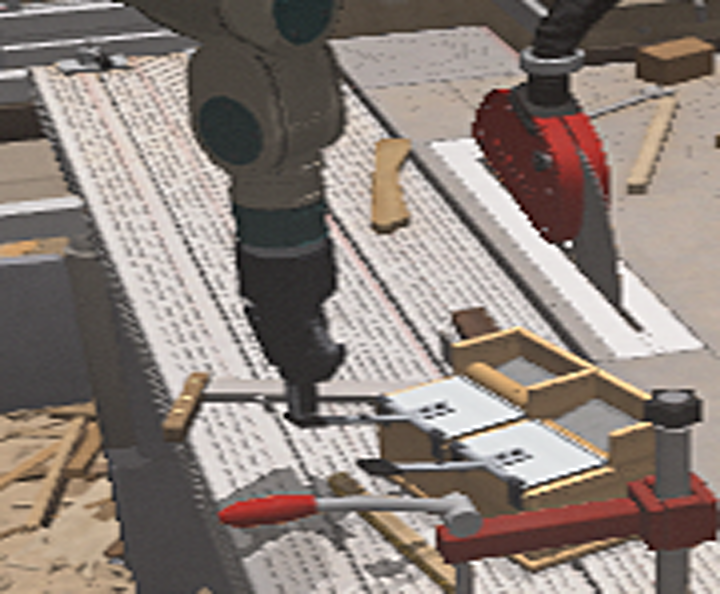

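Contact: +3.7 N at TCP z 0.114, and the side view shows the fingertip at the pad's middle. I press about 30 mm along the pad's arc.

```bash
python3 -m handwheel '[[[-1,0,-4],0,0],[[-2,0,-8],0,0],[[-3,-1,-12],0,0],[[-4,-1,-16],0,0],[[-4,-1,-20],0,0],[[-5,-1,-24],0,0],[[-5,-1,-27],0,0],[[-5,-1,-27],0,0]]'
python3 - <<'E'
from h import *
import cv2
im=robot.camera("scene"); cv2.imwrite("pics/s6.png",cv2.resize(im[250:410,120:320],None,fx=4,fy=3.75,interpolation=cv2.INTER_CUBIC)[:,:,::-1])
im=robot.camera("side"); cv2.imwrite("pics/d6.png",cv2.resize(im[60:240,180:360],None,fx=4,fy=3.3,interpolation=cv2.INTER_CUBIC)[:,:,::-1])
E
```

```text
time_s: 7.7
ee_pos: [0.3761, 0.3851, 0.0858]
eef_rot: [-0.568, 0.422, 0.568, 0.421]
ft_force: [0.5, -1.1, 1.0]
opening: 0.0001
```

View pics/s6.png

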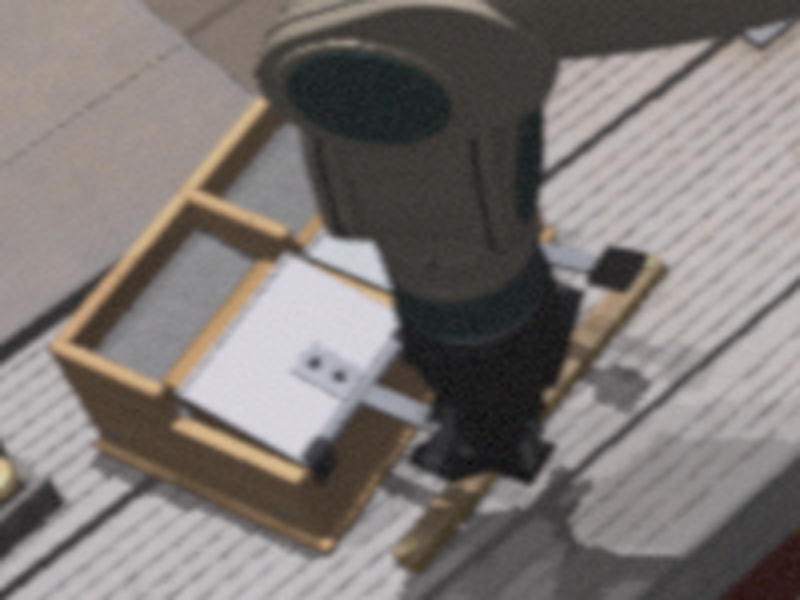

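View pics/d6.png

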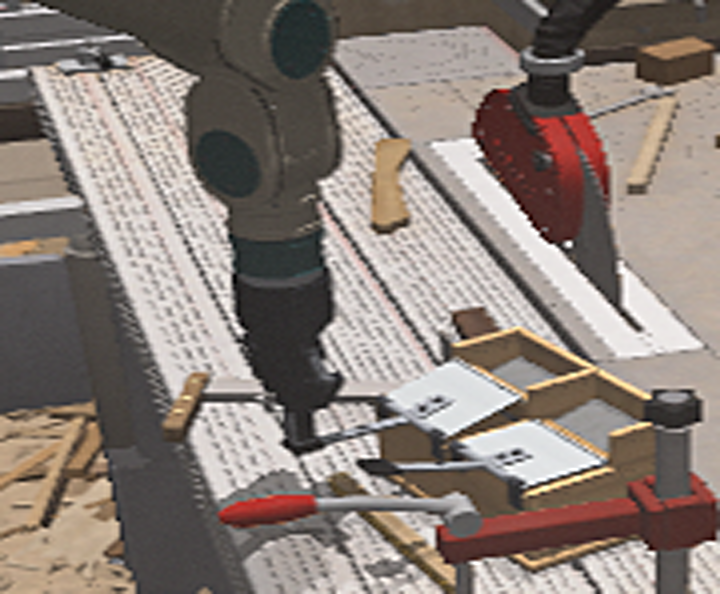

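The left cover is rising, as both views show, and the dowel is largely hidden behind it. I continue to about 0.55 rad.

```bash
python3 -m handwheel '[[[0,0,-4],0,0],[[1,0,-8],0,0],[[1,0,-12],0,0],[[2,1,-16],0,0],[[3,1,-19],0,0],[[4,1,-22],0,0],[[4,1,-24],0,0],[[4,1,-24],0,0]]'
python3 - <<'E'
from h import *
import cv2
im=robot.camera("scene"); cv2.imwrite("pics/s7.png",cv2.resize(im[250:410,120:320],None,fx=4,fy=3.75,interpolation=cv2.INTER_CUBIC)[:,:,::-1])
im=robot.camera("side"); cv2.imwrite("pics/d7.png",cv2.resize(im[60:240,180:360],None,fx=4,fy=3.3,interpolation=cv2.INTER_CUBIC)[:,:,::-1])
E
```

```text
time_s: 8.6
ee_pos: [0.3801, 0.3863, 0.0621]
eef_rot: [-0.568, 0.421, 0.568, 0.421]
ft_force: [-4.5, -1.0, 2.6]
opening: -0.0002
```

View pics/s7.png

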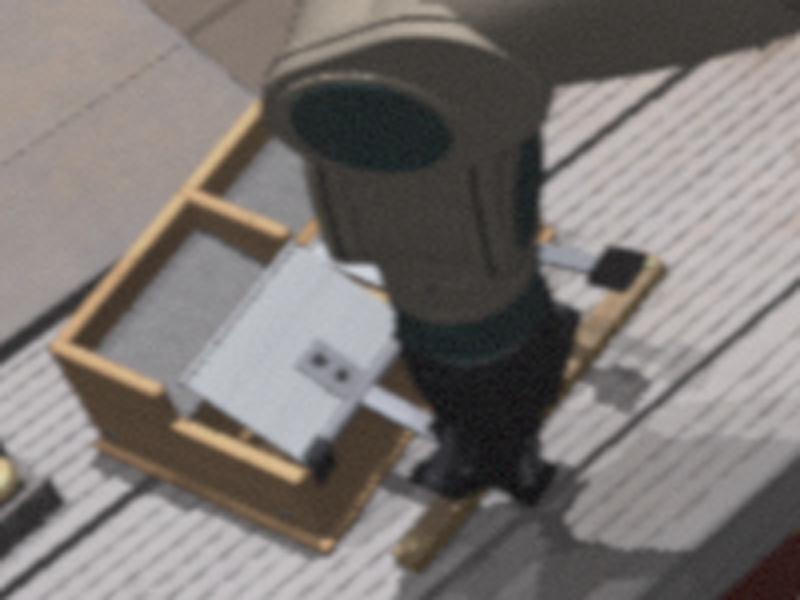

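View pics/d7.png

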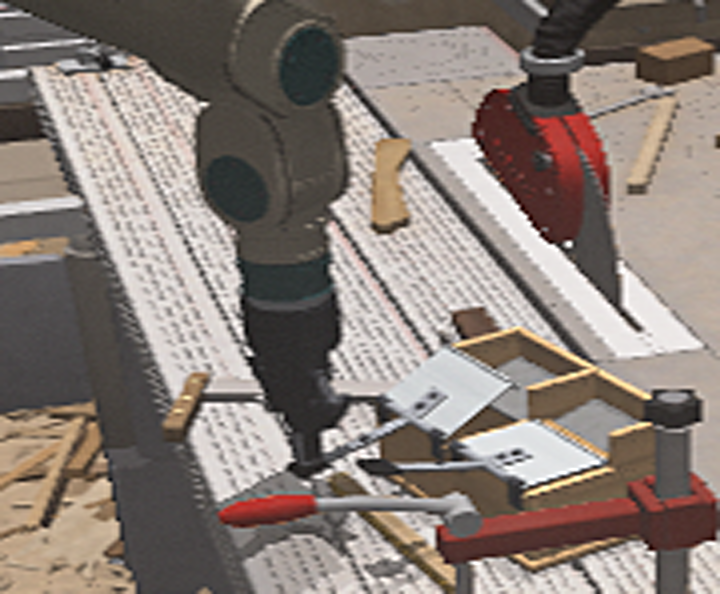

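The cover is well up and the left chute is empty. I dwell briefly while I look, then ease up along the reverse arc at about 30 mm/s.

```bash
python3 -m handwheel '[[[0,0,0],0,0],[[0,0,0],0,0],[[0,0,0],0,0],[[0,0,0],0,0],[[0,0,0],0,0],[[0,0,1],0,0],[[0,0,2],0,0],[[0,0,4],0,0]]'
python3 - <<'E'
from h import *
import cv2
im=robot.camera("scene"); cv2.imwrite("pics/s8.png",cv2.resize(im[290:390,140:240],None,fx=6,fy=6,interpolation=cv2.INTER_CUBIC)[:,:,::-1])
E
```

```text
time_s: 9.5
ee_pos: [0.3806, 0.3864, 0.0666]
eef_rot: [0.568, -0.421, -0.568, -0.421]
ft_force: [-3.2, -1.0, 3.2]
opening: -0.0004
```

View pics/s8.png

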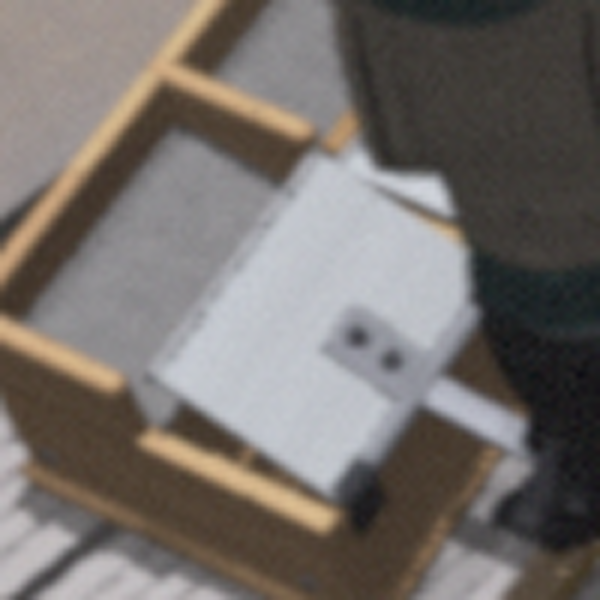

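```bash
python3 -m handwheel '[[[0,0,2],0,0],[[-1,0,5],0,0],[[-1,0,8],0,0],[[-2,-1,11],0,0],[[-3,-1,14],0,0],[[-3,-1,17],0,0],[[-4,-1,20],0,0],[[-4,-1,22],0,0]]'
python3 -m handwheel '[[[0,0,2],0,0],[[0,0,4],0,0],[[1,0,6],0,0],[[1,0,8],0,0],[[2,1,10],0,0],[[2,1,12],0,0],[[3,1,14],0,0],[[3,1,16],0,0]]'
python3 -m handwheel '[[[0,0,1],0,0],[[0,0,2],0,0],[[1,0,4],0,0],[[1,0,5],0,0],[[1,0,7],0,0],[[2,0,8],0,0],[[2,0,10],0,0],[[2,0,11],0,0]]'
python3 - <<'E'
from h import *
import cv2
print(robot.get_state()["ft_force"])
im=robot.camera("scene"); cv2.imwrite("pics/s9.png",cv2.resize(im[250:410,120:320],None,fx=4,fy=3.75,interpolation=cv2.INTER_CUBIC)[:,:,::-1])
E
```

```text
time_s: 10.35
ee_pos: [0.3771, 0.3861, 0.0893]
eef_rot: [0.568, -0.421, -0.568, -0.422]
ft_force: [2.7, 0.1, 2.2]
opening: 0.0001
time_s: 11.15
ee_pos: [0.3789, 0.3863, 0.1044]
eef_rot: [-0.568, 0.422, 0.568, 0.421]
ft_force: [-1.2, 1.7, 2.8]
opening: 0.0
time_s: 11.95
ee_pos: [0.3809, 0.3855, 0.1151]
eef_rot: [0.568, -0.422, -0.568, -0.421]
ft_force: [0.6, 0.5, 0.4]
opening: 0.0002
[0.60488499 0.51982484 0.43137821]
```

View pics/s9.png

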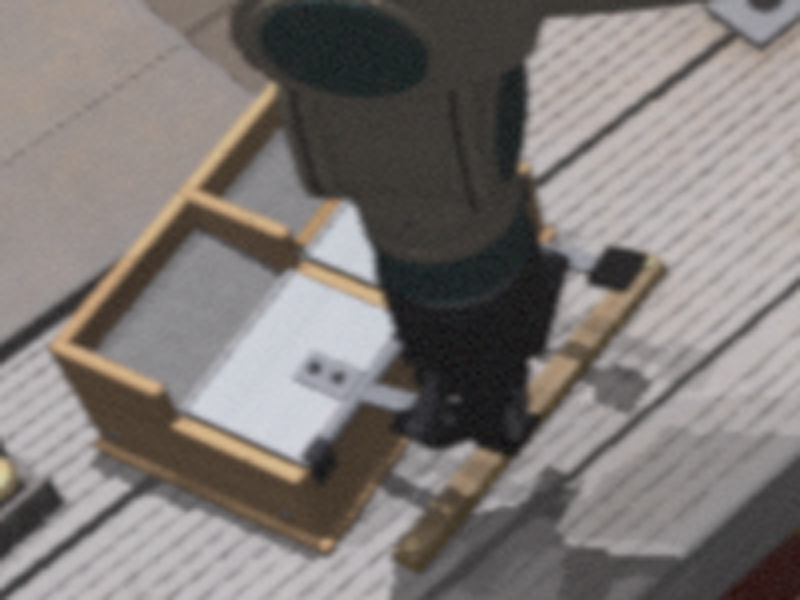

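The cover looks shut and the force has dropped to about 0.4 N. I continue slowly for the last few millimetres, then lift away.

```bash
python3 -m handwheel '[[[0,0,1],0,0],[[0,0,2],0,0],[[0,0,4],0,0],[[0,0,6],0,0],[[0,0,8],0,0],[[0,0,11],0,0],[[0,0,15],0,0],[[0,0,20],0,0]]'
python3 -m handwheel '[[[0,0,10],0,0],[[0,0,25],0,0],[[-5,0,40],0,0],[[-10,0,60],0,0],[[-20,20,80],0,0],[[-25,45,95],0,0],[[-30,70,105],0,0],[[-30,80,110],0,0]]'
python3 - <<'E'
from h import *
import cv2
s=robot.get_state();print(s["time_s"],s["ee_pos"],s["ft_force"],s["dq"].round(3))
im=robot.camera("scene"); cv2.imwrite("pics/s10.png",cv2.resize(im[250:410,120:320],None,fx=4,fy=3.75,interpolation=cv2.INTER_CUBIC)[:,:,::-1])
for l in["thick_dowel_center","thin_dowel_center","left_cover","right_cover","left_pad","right_pad"]:
    for r in robot.masks_of("scene",l)[:2]: print(l,round(r["p"],2),np.round(r["rect"]))
im=robot.camera("wrist"); cv2.imwrite("pics/w10.png",im[:,:,::-1])
E
```

```text
time_s: 12.8
ee_pos: [0.3813, 0.3864, 0.1358]
eef_rot: [-0.568, 0.421, 0.568, 0.421]
ft_force: [-0.9, -0.4, -1.0]
opening: -0.0
time_s: 13.6
ee_pos: [0.3512, 0.4688, 0.248]
eef_rot: [-0.568, 0.419, 0.568, 0.422]
ft_force: [1.3, -0.1, -0.1]
opening: -0.0002
13.6 [0.35115522 0.46877943 0.24800258] [ 1.33113796 -0.13777809 -0.09783524] [ 0.097  0.124  0.215  0.134 -0.024  0.102]
left_cover 0.63 [165. 344. 185. 364.]
right_cover 0.6 [212. 284. 248. 319.]
left_pad 0.54 [218. 357. 252. 374.]
right_pad 0.93 [228. 303. 282. 328.]
```

View pics/s10.png

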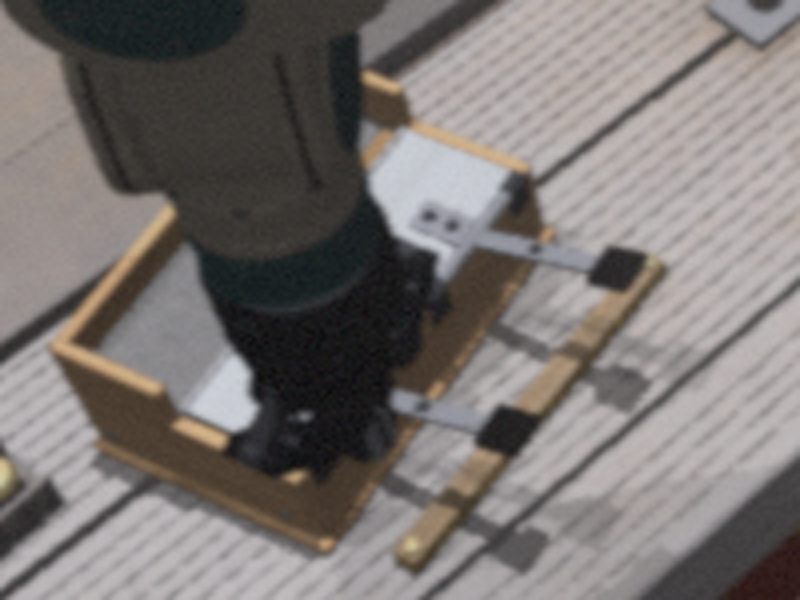

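View pics/w10.png

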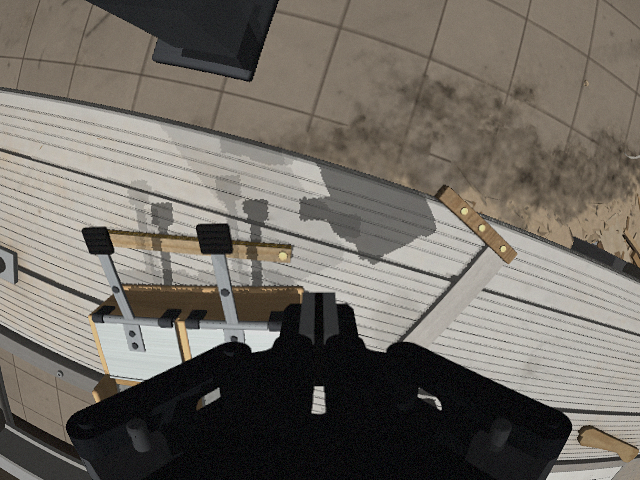

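The lever pad is back at its shut position, (506,428) in the zoom. I move farther off for a clear final check.

```bash
python3 -m handwheel '[[[-15,15,15],0,0],[[-35,35,30],0,0],[[-55,65,45],0,0],[[-75,95,60],0,0],[[-95,125,75],0,0],[[-105,145,85],0,0],[[-110,150,90],0,0],[[-110,150,90],0,0]]'
python3 - <<'E'
from h import *
import cv2
s=robot.get_state();print(s["time_s"],s["ee_pos"],s["ft_force"],s["dq"].round(3))
im=robot.camera("scene"); cv2.imwrite("pics/s11.png",cv2.resize(im[250:410,120:320],None,fx=4,fy=3.75,interpolation=cv2.INTER_CUBIC)[:,:,::-1])
im=robot.camera("side"); cv2.imwrite("pics/d11.png",cv2.resize(im[60:240,180:360],None,fx=4,fy=3.3,interpolation=cv2.INTER_CUBIC)[:,:,::-1])
E
```

```text
time_s: 14.8
ee_pos: [0.2412, 0.6165, 0.3357]
eef_rot: [0.568, -0.421, -0.568, -0.421]
ft_force: [0.3, -0.1, 0.0]
opening: -0.0
14.8 [0.24119658 0.61653793 0.33569936] [ 0.28725005 -0.07702853  0.01548108] [-0.024 -0.009 -0.039 -0.005 -0.01  -0.006]
```

View pics/s11.png

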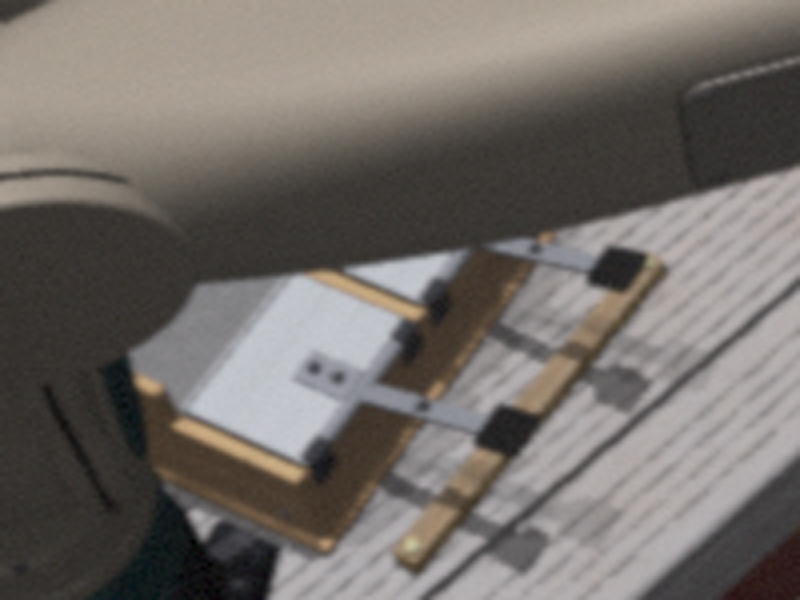

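View pics/d11.png

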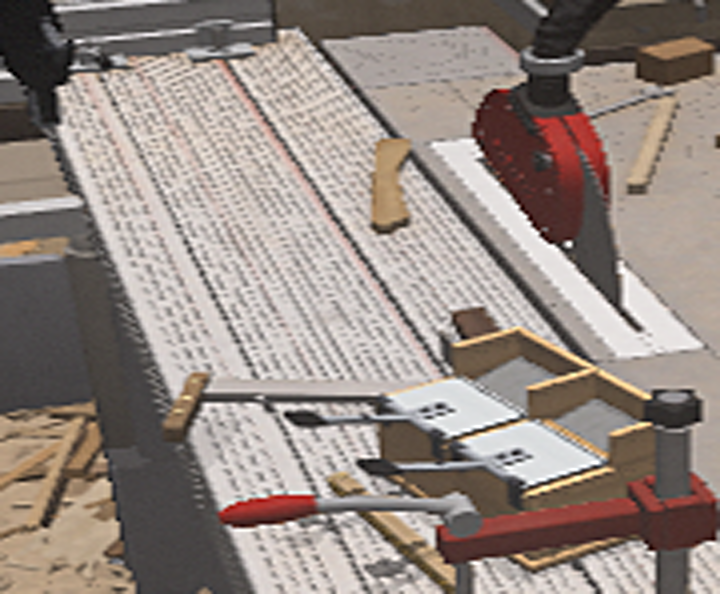

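Both covers are flat and shut, the left chute is empty, and the rule has not moved. The thin dowel was still in place in the previous clear view. I hand in the job.

```bash
python3 -c "
from station import robot
robot.sign_off()"
```

```text
the job is handed in; nothing more can be done
```

The thick dowel was on the left lane. I pressed that lane's pad with closed fingers to roughly 0.55 rad. The contact force was about 3–5 N and the dowel left the chute. I then eased the lever up at no more than 30 mm/s until the force dropped to zero, moved away and handed in at about 15 s.

**What the last checks showed:**
- **Left lane:** the cover is flat and shut, the lever pad is back at its starting pixel position, and the chute is empty.
- **Rest of the scene:** the right cover and lever and the folding rule look unmoved, and the wrist force is about 0 N.
- **Thin dowel:** I last saw it on its chute at about 13.6 s, in the frame taken while moving away. The arm hid that chute in the final view, though nothing had touched that lane.

**What I could not confirm, or what disagreed:**
- **Dowel in the tray:** I inferred this from the empty chute and a glimpse of what looked like the dowel under the raised cover. The shut cover hides the tray, and the network reported neither dowel in the check at 13.6 s.
- **Fingertip reach:** the tips met the pad about 25 mm lower (by TCP height) than the stated 19 mm tip extent implied. I found contact by force instead.

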